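# Work a seized locating pin out of its fixture block

### The job

The red-handled pin is seized in its steel fixture block, and a straight pull would only lift the whole block off its base plate. Work the pin loose by twisting its handle to and fro, first counter-clockwise seen from above, then clockwise and so on, some 20 degrees or more to each side of how it stands, while easing it upward, without lifting the block more than a centimetre or so; then put the pin in the blue tray. Leave the twin block with the black-handled pin alone.

Things in the scene. Friction and masses are not known exactly. Their poses are not given: they have to be found in the camera images.
- base: Aluminium base plate fixed to the desk, 136 x 124 x 10 mm, under the grey steel fixture block with the red-handled pin. Origin: centre of its underside, on the desk; z up. The block (110 x 110 x 46 mm, sides parallel to the plate's) lies loose on it, guided so that it can only rise straight up. The pin's bore is in the middle of the block, straight above this origin.
- fixture_block (a joint): How far the fixture block has been lifted off its base plate, m; 0 = lying on it. The block weighs 2.9 kg, so it rises when pulled up with more than about 28 N; it must never rise more than 15 mm and lies on the plate again at the end.
- red_pin: The seized pin, a loose body of about 0.2 kg, 70 mm long: round steel shank, 26 mm diameter, under a red plastic cross-bar. Origin: centre of the shank's foot; z along the shank to the handle, x along the bar. At the start it stands upright on the bottom of the bore, foot 22 mm above the desk, its x parallel to the base plate's x. It stays at whatever height it is left in the bore.
- bore (a point): Centre of the bore's mouth, on the block's top face (56 mm above the desk, moves with the block). The bore is 27 mm wide, 34 mm deep; its friction on the pin, about 36 to 42 N, acts over the first 24 mm of the way out. A straight pull must overcome it all; while the pin is turned (about 0.5 N m) it mostly opposes the turning: rising at most 5 mm per radian of twist takes only some 20 to 28 N upward.
- red_handle (a point): Centre of the red handle, 59 mm above the pin's foot. The handle is a bar 44 mm long (along x), 14 mm wide (along y, grip it across this) and 22 mm high; at the start its underside is 14 mm and its centre 25 mm above the block's top face. Axes as the pin's.
- red_bar_end (a point): Middle of the end face of the red bar, on the pin's +x side, 22 mm from the pin's axis, at the height of the handle's centre. Its y in the base plate's frame shows the twist: 0 at the start, positive when turned counter-clockwise seen from above.
- black_base: The twin, to be left alone: same base plate, block and pin, same sizes, one solid piece fixed to the desk, with a black bar for a handle instead of the red one. Origin: centre of the base plate's underside, on the desk; the black handle's centre is 81 mm above it.
- tray: Blue open plastic tray fixed to the desk, 180 mm (x) x 150 mm (y) x 28 mm outside, walls and floor 4 mm. Origin: centre of its underside, on the desk; z up.
There are look-alikes about, which are no part of the job. What is meant by the red_pin is not yellow, and is the smaller of those in its own colour.

How it is judged:
By the outcome, as a careful person would: the job done as asked, in the order asked, and still so for the second after the job is handed in, with the robot touching nothing.
It also fails if it takes over 61 s, if anything falls off the work surface, if the arm or the gripper's body presses on something with over 40 N, if the wrist force passes 120 N, or if a joint passes its speed limit or range.

### The arm

A 7-joint arm with a two-finger parallel gripper is mounted at the origin on a cart in front of the work surface, level with it; the furniture and walls round the work are solid. World frame = base frame: x ahead of the robot, y to its left, z up, the work surface at z = 0. Lengths are in m, angles in degrees, forces in N, time in s.
With the tool pointing down it reaches from about 0.4 to 0.875 m from the base axis. Payload 6.5 kg.
Tool frame: the origin (TCP) lies midway between the tips of the shut fingers; the grasp point (between the pads) lies 19 mm behind it; y points along the fingers, x is the direction in which the jaws open and shut, and the axes are right-handed (so a half turn about y gives the same grasp; the last joint's range is limited). The gripper opens to 85 mm and grips with 20 to 120 N. Pads are 22 mm wide; open, the fingers measure 114 mm over their backs; the gripper's body (76 mm by 85 mm) begins 54 mm behind the grasp point. The pads swing forward as they close: fully open they stand 13 mm farther back than shut.
Start: joints at [-77.876, 30.733, -0.252, 88.115, 0.149, 61.152, -4.079], TCP at [0.178, 0.625, 0.231] pointing down, gripper open.
Joint ranges: [-154.64, 154.64], [-21.42, 123.67], [-72.66, 72.17], [13.99, 137.28], [-74.86, 254.86], [10.95, 109.41], [-158.01, 158.01]. Speed limits (degrees/s): [136.94, 136.94, 180, 180, 180, 180, 180].

### API

Orientations are given as a 3x3 rotation matrix whose columns are the frame's x, y, z axes.
In Python, from workcell import * gives the robot as it stands. The module is installed in compiled form; this text tells all that it offers.
- The arm moves only by the tool jog_arm, never from a script. Its argument "plan" is one flat list of numbers, 5 for each row, row after row: the closure in counts, from 0 (fully open) to 255 (shut), then the shift along the world's x, y, z in m, then the turn about the world's z in rad. A call has exactly 8 rows; each row shifts and turns the commanded pose from where the row before left it; what a row does not reach is not made up. A row lasts 1/10 s, in which the tool goes at most 50 mm and 8.59 degrees, less where a joint would pass 70% of its speed; a pose out of reach is approached as far as the arm can. A call is refused whole if a number of a shift passes 0.05 or a number of a turn 0.15, either way. A call with a gripper value outside its range is refused whole. The fingers move at their own pace and stop on an object; "grip_force" is the grip in N (left out, the last holds). Time passes only in rows, so rows that do not move let the fingers close, or fill a call up. It gives the time, the measured TCP pose, the force and the opening at its end, in the units of the state.
- get_state(): the state, without advancing time (a new reading comes with each control period).
- read_camera(name): name is "scene" or "side" or "wrist"; returns the picture (420x560x3 uint8, blue, green, red); there is no depth.
- camera_params(name): a dict with "K" (3x3 intrinsics, pixels), "extrinsics" (4x4, takes a point from camera to world coordinates). Camera axes: x right, y up, looking along -z (the intrinsics and any distortion apply to the point x, -y, -z); pixel columns grow to the right and rows downward; lengths in m; the calibration is good to about 2 mm. The wrist camera is an equidistant fisheye: a pixel r from the principal point sees the ray r / f radians off the axis. A picture is of the moment at which its call begins: read the wrist's pose just before it. camera_params takes no time and is no camera call; for the wrist camera it gives the pose at the moment of the call.
- hand_in(): hands the job in, once; it reports no verdict.
Trained networks look in the newest picture that a camera, given by its name, has taken for a name from the list of things; names that differ only in an ending like _2 or _b are one class to them, and where a whole thing is asked for, a point or a joint stands for the part that bears it (a point fixed in the world has none). Each returns a list of dicts, best first, with "score" (0 to 1); they miss things now and then, are a little off and sometimes report something else, mostly with a low value. They report only what shows in the picture. A call takes as long as a camera call. They do not tell look-alikes from the thing itself.
- search_frame(query, camera): "box" ([left, top, right, bottom] in pixels, round what is visible of it).
- mark_of(query, camera): "pixel" ([column, row] in pixels: a listed point, or the origin of a listed thing).
The state is a dict: "clock": time; "qpos": joint angles; "qd": joint speeds; "tau": joint torques, N m; "tcp_pos": TCP position; "eef_rot": TCP orientation; "contact_force": force on the tool from outside, world axes, zero at the start; "wrist_torque": the same for the moment, N m; "gripper_width": finger opening in m.
Only numpy, scipy, OpenCV 4.12 (cv2) and the standard library are available. Lean on these libraries where they do the work, as an engineer would, in place of code of your own. Each camera call takes 0.05 s, during which the arm holds its last target.

## Working session

There is one attempt and no reset: what is moved stays moved. The work goes in short steps, Python scripts to look and compute and a tool call to move; the robot and the scene stay as the last step left them, time stands still between calls to the robot, and variables do not carry over. Pictures are saved under pics/ and viewed, and the job is handed in when it is done.

Besides the shell and the picture viewer there is one more tool, called by a JSON object that holds its "method" and its "body". jog_arm: Moves the arm, as the interface text tells. Its arguments: {"type":"object","properties":{"plan":{"type":"array","items":{"type":"number"}},"grip_force":{"type":"number"}},"required":["plan"]}

```bash
mkdir -p pics; ls; python3 - <<'E'
from workcell import *
import cv2
s=get_state();print(s)
for n in["scene","side","wrist"]:
    p=camera_params(n);print(n,p)
    im=read_camera(n);cv2.imwrite(f"pics/{n}0.png",im)
    for q in["red_handle","red_pin","base","black_base","tray"]:
        print(n,q,[(d["score"],d["pixel"]) for d in mark_of(q,n)][:4])
print(get_state()["clock"])
E
```

```text
pics
{'clock': 0.0, 'qpos': array([-77.878334  ,  30.7781544 ,  -0.25450975,  88.17119122,
         0.14844102,  61.15267643,  -4.07896374]), 'qd': array([ 0.0259737 ,  0.00167591,  0.05133879,  0.00632165,  0.05317252,
       -0.04935719,  0.15388799]), 'tau': array([ 1.29823391e-03, -5.83408105e+01,  1.04940288e+00, -2.59105521e+01,
        1.23304990e-02,  9.55278781e-03, -1.37672052e-05]), 'tcp_pos': array([0.1780708 , 0.62446395, 0.23040228]), 'eef_rot': array([[ 2.74128682e-01, -3.69751376e-04, -9.61692950e-01],
       [ 9.61691390e-01, -1.73592152e-03,  2.74128905e-01],
       [-1.77078303e-03, -9.99998425e-01, -1.20279163e-04]]), 'contact_force': array([-0.01652247,  0.16594792, -0.36586916]), 'wrist_torque': array([-0.05991683, -0.00260578, -0.0208466 ]), 'gripper_width': 0.08519916666810502}
scene {'K': array([[522.44599077,   0.        , 282.05900616],
       [  0.        , 522.44599077, 214.30107927],
       [  0.        ,   0.        ,   1.        ]]), 'extrinsics': array([[ 0.86201609,  0.23956586, -0.44669505,  0.024226  ],
       [-0.50676474,  0.38845171, -0.76960689
[... 1119 characters left out ...]
.62, [242.8, 185.3]), (0.39, [302.8, 295.2])]
wrist {'K': array([[325.1922621 ,   0.        , 283.4285714 ],
       [  0.        , 325.1922621 , 208.21260478],
       [  0.        ,   0.        ,   1.        ]]), 'extrinsics': array([[ 2.75193686e-01, -9.21666893e-01, -2.73493279e-01,
         1.08610514e-01],
       [ 9.61388630e-01,  2.63995393e-01,  7.77067250e-02,
         6.45109003e-01],
       [ 5.81249819e-04, -2.84317729e-01,  9.58729937e-01,
         3.73668659e-01],
       [ 0.00000000e+00,  0.00000000e+00,  0.00000000e+00,
         1.00000000e+00]])}
wrist red_handle []
wrist red_pin []
wrist base [(0.88, [18.3, 397.8])]
wrist black_base []
wrist tray [(0.71, [131.4, 391.1])]
0.9
```

View pics/scene0.png

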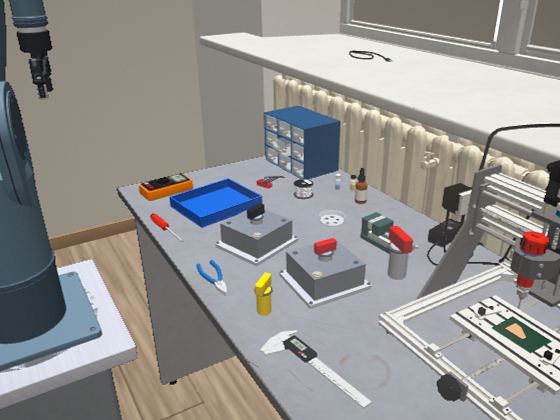

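View pics/side0.png

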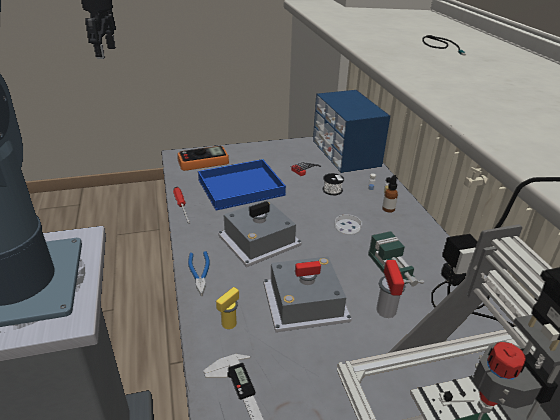

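View pics/wrist0.png

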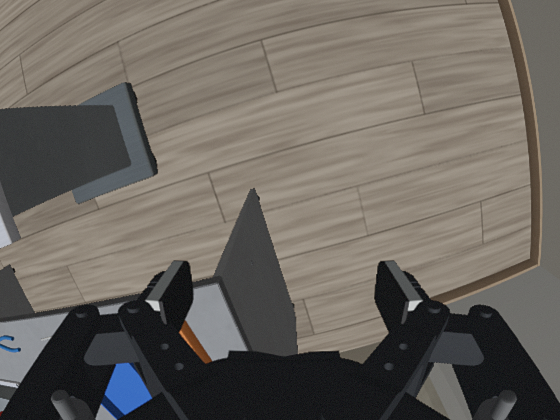

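```bash
python3 - <<'E'
import cv2
a=cv2.imread("pics/scene0.png")[200:350,170:450];cv2.imwrite("pics/c1.png",cv2.resize(a,None,fx=2.8,fy=2.8,interpolation=cv2.INTER_CUBIC))
a=cv2.imread("pics/side0.png")[170:350,180:430];cv2.imwrite("pics/c2.png",cv2.resize(a,None,fx=3.1,fy=3.1,interpolation=cv2.INTER_CUBIC))
E
```

```text
(no output)
```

View pics/c1.png

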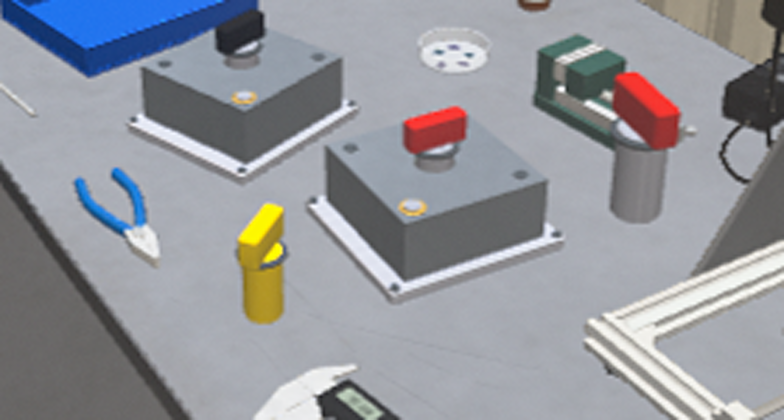

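View pics/c2.png

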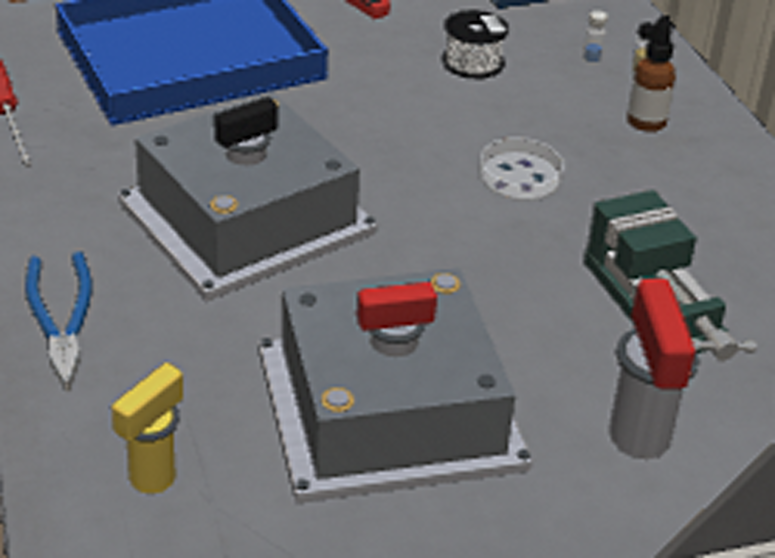

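```bash
cat > h.py <<'E'
import numpy as np, cv2
from scipy.optimize import least_squares
def ray(p,px):
    K=np.array(p["K"]);E=np.array(p["extrinsics"])
    u=(px[0]-K[0,2])/K[0,0];v=(px[1]-K[1,2])/K[1,1]
    if p.get("fish"):
        r=np.hypot(u,v); s=np.sin(r)/r if r>1e-9 else 1
        d=np.array([u*s,-v*s,-np.cos(r)])
    else: d=np.array([u,-v,-1.])
    d=E[:3,:3]@d
    return E[:3,3],d/np.linalg.norm(d)
def tri(obs):
    A=np.zeros((3,3));b=np.zeros(3)
    for p,px in obs:
        c,d=ray(p,px);M=np.eye(3)-np.outer(d,d);A+=M;b+=M@c
    x=np.linalg.solve(A,b)
    res=[np.linalg.norm((np.eye(3)-np.outer(ray(p,q)[1],ray(p,q)[1]))@(x-ray(p,q)[0])) for p,q in obs]
    return x,max(res)
def atz(p,px,z):
    c,d=ray(p,px);return c+d*(z-c[2])/d[2]
def proj(p,X):
    K=np.array(p["K"]);E=np.array(p["extrinsics"])
    c=E[:3,:3].T@(np.asarray(X)-E[:3,3])
    v=np.array([c[0],-c[1],-c[2]])
    if p.get("fish"):
        r=np.hypot(v[0],v[1]);t=np.arctan2(r,v[2]);v=np.array([v[0]/r*t,v[1]/r*t])if r>1e-9 else v[:2]*0
    else: v=v[:2]/v[2]
    return np.array([K[0,0]*v[0]+K[0,2],K[1,1]*v[1]+K[1,2]])
E
python3 - <<'E'
from workcell import *
from h import *
S=camera_params("scene");D=camera_params("side")
pts={"handle":((324.5,244.8),(307.6,267.2)),
"pl_L":((281.4,271.4),(264.5,279.7)),"pl_F":((311,304.3),(276.8,329.7)),"pl_R":((370.7,285),(351,319.4)),
"bk_L":((286,253.6),(271,263.5)),"bk_F":((315.7,279.3),(282,305.5)),"bk_R":((365.4,265),(345.5,298.4)),"bk_B":((336,242),(330,258.7)),
"black":((256,212),(259.5,210.5)),"bigred":((401,239.6),(394,277))}
for k,(a,b) in pts.items():
    x,r=tri([(S,a),(D,b)]);print(k,x.round(4),round(r,4))
print("tray",atz(S,(217.1,204.4),0.004),atz(D,(242.8,185.3),.004))
E
```

```text
handle [ 0.5184 -0.1698  0.0836] 0.0009
pl_L [ 0.4555 -0.1134  0.0151] 0.0004
pl_F [ 0.4483 -0.233   0.0132] 0.0015
pl_R [ 0.5802 -0.238   0.0103] 0.0012
bk_L [ 0.4684 -0.1102  0.0502] 0.0003
bk_F [ 0.4577 -0.2302  0.0634] 0.0002
bk_R [ 0.568  -0.2316  0.0565] 0.0003
bk_B [ 0.5821 -0.1182  0.0463] 0.0009
black [0.4756 0.0245 0.08  ] 0.0012
bigred [ 0.6551 -0.2273  0.0828] 0.0001
tray [0.47994616 0.2502136  0.004     ] [0.48256439 0.25083618 0.004     ]
```

```bash
python3 - <<'E'
from workcell import *
from h import *
S=camera_params("scene");D=camera_params("side")
obs=[]
P={"L":(-1,1),"F":(-1,-1),"R":(1,-1),"B":(1,1)}
for k,a,b in [("L",(281.4,271.4),(264.5,279.7)),("F",(311,304.3),(276.8,329.7)),("R",(370.7,285),(351,319.4))]:
    obs.append(((P[k][0]*.068,P[k][1]*.062,.01),a,b))
for k,a,b in [("L",(286,253.6),(271,263.5)),("F",(315.7,279.3),(282,305.5)),("R",(365.4,265),(345.5,298.4)),("B",(336,242),(330,258.7))]:
    obs.append(((P[k][0]*.055,P[k][1]*.055,.056),a,b))
obs.append(((0,0,.081),(324.5,244.8),(307.6,267.2)))
def f(v,flip=False):
    c,s=np.cos(v[2]),np.sin(v[2]);r=[]
    for (x,y,z),a,b in obs:
        X=[v[0]+c*x-s*y,v[1]+s*x+c*y,z]
        r+=list(proj(S,X)-a)+list(proj(D,X)-b)
    return np.array(r)
o=least_squares(f,[.518,-.17,0],loss="soft_l1");print(o.x,np.degrees(o.x[2]));print(f(o.x).reshape(-1,4).round(1))
E
```

```text
[ 0.51893112 -0.17270664 -0.07009496] -4.016145590214647
[[-2.   0.3 -0.8 -0.4]
 [-1.1  1.4 -1.9 -0.8]
 [ 1.9  0.6  1.  -0.1]
 [ 0.7 -1.7  0.3 -0.9]
 [-1.   1.2  0.4  0.2]
 [ 0.9 -0.   0.9 -0.2]
 [-0.9 -3.2 -0.9 -2. ]
 [ 1.4  2.2  0.5  1.7]]
```

Candidates in the scene picture: the small red bar on the grey block at (325,245), the larger red-handled pin standing free at (400,240), the yellow pin at (265,285), and the black twin at (256,212). The crops show the small red bar seated in the block. It is the smaller of the two reds and not yellow, so I choose that one. From the fit, the base is at about (0.519, -0.173) with yaw -4°. The handle triangulates to z 0.084, against 0.081 in the text.

{"method": "jog_arm", "body": {"plan": [0,0.03,-0.04,0,-0.14,0,0.03,-0.04,0,-0.14,0,0.03,-0.04,0,-0.14,0,0.03,-0.04,0,-0.14,0,0.03,-0.04,0,-0.14,0,0.03,-0.04,0,-0.14,0,0.03,-0.04,0,-0.14,0,0.03,-0.04,0,-0.14]}}

```text
clock: 1.7
tcp_pos: [0.4193, 0.3034, 0.2317]
eef_rot: [[0.986, 0.001, -0.167], [0.167, 0.001, 0.986], [0.001, -1.0, 0.001]]
contact_force: [1.2, 1.0, 0.3]
gripper_width: 0.0857
```

{"method": "jog_arm", "body": {"plan": [0,0.008,-0.04,0,-0.14,0,0.008,-0.04,0,-0.14,0,0.008,-0.04,0,-0.14,0,0.008,-0.04,0,-0.14,0,0.008,-0.04,0,-0.14,0,0.008,-0.04,0,-0.14,0,0.008,-0.04,0,-0.14,0,0.008,-0.04,0,-0.14]}}

```text
clock: 2.5
tcp_pos: [0.4825, -0.0163, 0.2316]
eef_rot: [[0.58, 0.001, 0.815], [-0.815, 0.001, 0.58], [0.0, -1.0, 0.001]]
contact_force: [0.6, 0.9, 0.5]
gripper_width: 0.0856
```

{"method": "jog_arm", "body": {"plan": [0,0.005,-0.022,0,-0.098,0,0.005,-0.022,0,-0.098,0,0.005,-0.022,0,-0.098,0,0.005,-0.022,0,-0.098,0,0.005,-0.022,0,-0.098,0,0.005,-0.022,0,-0.098,0,0.005,-0.022,0,-0.098,0,0,0,0,0]}}

```text
clock: 3.3
tcp_pos: [0.5174, -0.1722, 0.2317]
eef_rot: [[-0.068, 0.001, 0.998], [-0.998, -0.003, -0.068], [0.002, -1.0, 0.001]]
contact_force: [-0.3, -0.2, -0.3]
gripper_width: 0.0851
```

```bash
python3 - <<'E'
from workcell import *
from h import *
s=get_state();print(s["tcp_pos"],s["eef_rot"].round(3).tolist(),s["qpos"].round(1))
p=camera_params("wrist");p["fish"]=1
im=read_camera("wrist");cv2.imwrite("pics/w1.png",im)
np.savez("w1.npz",K=p["K"],E=p["extrinsics"])
for q in["red_handle","red_bar_end","bore","base"]:
    for d in mark_of(q,"wrist")[:3]:
        print(q,d, atz(p,d["pixel"],{"bore":.056,"base":0}.get(q,.081)).round(4))
c,sn=np.cos(-.07),np.sin(-.07)
for X in[(0,0,.092),(.022,.0,.092),(-.022,0,.092),(.055,.055,.056),(-.055,.055,.056),(.055,-.055,.056),(-.055,-.055,.056)]:
    print(X,proj(p,[.5189+c*X[0]-sn*X[1],-.1727+sn*X[0]+c*X[1],X[2]]).round(1))
E
```

```text
[ 0.5173535  -0.17216874  0.23169173] [[-0.068, 0.001, 0.998], [-0.998, -0.003, -0.068], [0.002, -1.0, 0.001]] [-23.4  27.   49.4 106.3 -23.9  57.7 -57.9]
red_handle {'pixel': [278.8, 191.0], 'score': 0.96} [ 0.5198 -0.168   0.081 ]
red_handle {'pixel': [334.9, 40.7], 'score': 0.89} [ 0.6553 -0.2277  0.081 ]
red_handle {'pixel': [307.5, 308.3], 'score': 0.67} [ 0.3894 -0.1892  0.081 ]
red_bar_end {'pixel': [296.5, 295.9], 'score': 0.87} [ 0.4063 -0.1782  0.081 ]
red_bar_end {'pixel': [281.0, 169.5], 'score': 0.8} [ 0.5398 -0.1714  0.081 ]
red_bar_end {'pixel': [363.8, 49.4], 'score': 0.79} [ 0.6469 -0.2537  0.081 ]
bore {'pixel': [280.6, 188.9], 'score': 0.66} [ 0.5159 -0.1692  0.056 ]
base {'pixel': [283.7, 173.8], 'score': 0.95} [ 0.5209 -0.1728  0.    ]
(0, 0, 0.092) [284.  194.5]
(0.022, 0.0, 0.092) [284.1 170.2]
(-0.022, 0, 0.092) [284.  217.9]
(0.055, 0.055, 0.056) [227.8 131.4]
(-0.055, 0.055, 0.056) [231.8 236.8]
(0.055, -0.055, 0.056) [340.1 131.5]
(-0.055, -0.055, 0.056) [335.7 236.8]
```

View pics/w1.png

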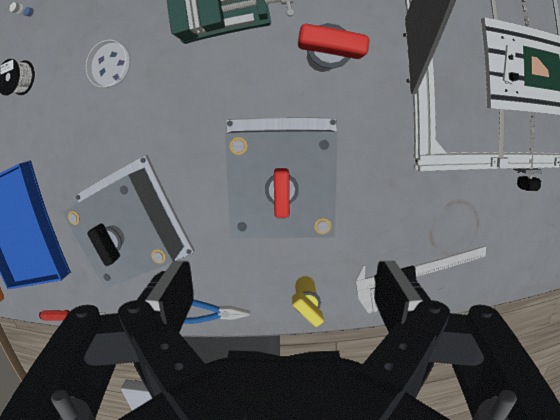

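```bash
cat > bar.py <<'E'
from h import *
def bar(im,p,ztop=.092,roi=(250,140,320,260),save=None):
    x0,y0,x1,y1=roi
    hsv=cv2.cvtColor(im,cv2.COLOR_BGR2HSV)
    m=((hsv[...,0]<8)|(hsv[...,0]>172))&(hsv[...,1]>150)&(hsv[...,2]>90)
    k=np.zeros_like(m);k[y0:y1,x0:x1]=1;m&=k
    ys,xs=np.nonzero(m)
    W=np.array([atz(p,(x,y),ztop)[:2] for x,y in zip(xs,ys)])
    r=cv2.minAreaRect((W*1e4).astype(np.float32))
    c=W.mean(0);w,V=np.linalg.eigh(np.cov(W.T));d=V[:,1];d=d*np.sign(d[0])
    print("mean",c.round(4),"rect",np.round(np.array(r[0])/1e4,4),np.round(np.array(r[1])/1e4,4),r[2],"yaw",np.degrees(np.arctan2(d[1],d[0])).round(2),len(xs))
E
python3 - <<'E'
from bar import *
z=np.load("w1.npz");p={"K":z["K"],"extrinsics":z["E"],"fish":1}
im=cv2.imread("pics/w1.png");bar(im,p)
c=im[110:250,210:350];cv2.imwrite("pics/w1c.png",cv2.resize(c,None,fx=4,fy=4,interpolation=cv2.INTER_CUBIC))
# block top corners
for px in[(227.5,131.5),(336.5,131),(335.5,237),(229.5,236.5)]:print(atz(p,px,.056).round(4))
E
```

```text
mean [ 0.5204 -0.1704] rect [ 0.5201 -0.17  ] [0.0126 0.0424] 86.25760650634766 yaw -3.3 667
[ 0.5775 -0.1214  0.056 ]
[ 0.5706 -0.2279  0.056 ]
[ 0.46   -0.2235  0.056 ]
[ 0.4684 -0.1115  0.056 ]
```

View pics/w1c.png

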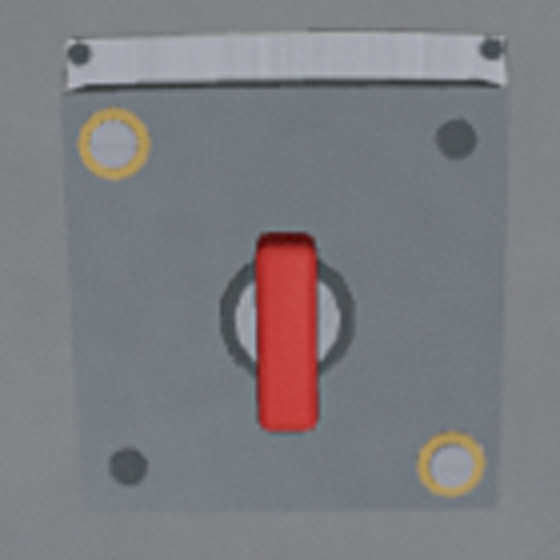

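{"method": "jog_arm", "body": {"plan": [0,0.0018,0.001,-0.015,0,0,0,0,-0.02,0,0,0,0,-0.02,0,0,0,0,-0.02,0,0,0,0,-0.02,0,0,0,0,-0.015,0,0,0,0,0,0,0,0,0,0,0], "grip_force": 110}}

```text
clock: 4.35
tcp_pos: [0.5191, -0.1679, 0.1213]
eef_rot: [[-0.062, -0.0, 0.998], [-0.998, -0.0, -0.062], [0.0, -1.0, -0.0]]
contact_force: [-0.6, -0.9, 0.2]
gripper_width: 0.0857
```

```bash
python3 - <<'E'
from workcell import *
from bar import *
s=get_state();print(s["tcp_pos"],s["eef_rot"].round(4).tolist(),s["contact_force"])
p=camera_params("wrist");p["fish"]=1
im=read_camera("wrist");cv2.imwrite("pics/w2.png",im)
np.savez("w2.npz",K=p["K"],E=p["extrinsics"])
z=np.load("w1.npz");p1={"K":z["K"],"extrinsics":z["E"],"fish":1}
d=mark_of("red_handle","wrist");print(d[:2])
bar(im,p,roi=(230,120,340,290))
for dd in d[:1]: print(tri([(p1,(278.8,191.)),(p,dd["pixel"])]))
for X in[(.5414,-.1725,.092),(.4975,-.1694,.092)]:print(proj(p,X))
E
```

```text
[ 0.51907584 -0.16788907  0.12126722] [[-0.0619, -0.0003, 0.9981], [-0.9981, -0.0001, -0.0619], [0.0001, -1.0, -0.0003]] [-0.6028522  -0.86907102  0.16509539]
[{'pixel': [372.3, 5.5], 'score': 0.94}, {'pixel': [285.4, 236.0], 'score': 0.68}]
mean [ 0.5209 -0.1703] rect [ 0.5209 -0.1703] [0.0133 0.0444] 86.95626068115234 yaw -3.5 1594
(array([ 0.57527895, -0.16795699,  0.29948427]), np.float64(0.0073484114473991455))
[289.89988509 205.98454953]
[288.83661012 276.88008382]
```

View pics/w2.png

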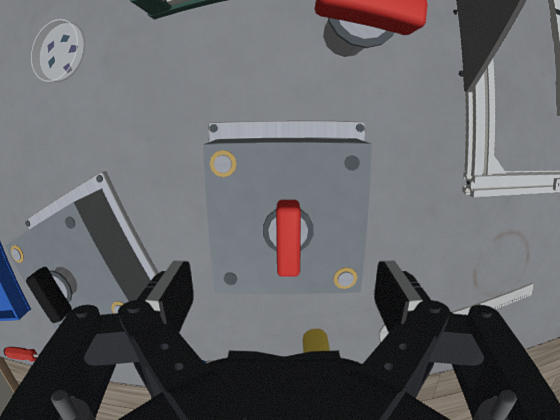

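{"method": "jog_arm", "body": {"plan": [0,0.001,-0.0024,-0.01,0,0,0,0,-0.012,0,0,0,0,-0.012,0,0,0,0,-0.012,0,0,0,0,-0.008,0,0,0,0,-0.003,0,0,0,0,0,0,0,0,0,0,0]}}

```text
clock: 5.25
tcp_pos: [0.5203, -0.1705, 0.0645]
eef_rot: [[-0.062, 0.0, 0.998], [-0.998, -0.0, -0.062], [0.0, -1.0, 0.0]]
contact_force: [0.5, 0.1, 0.8]
gripper_width: 0.0852
```

```bash
python3 - <<'E'
from workcell import *
from h import *
s=get_state();print(s["tcp_pos"],s["eef_rot"].round(4).tolist(),s["contact_force"])
q=[]
for n in("w1","w2"):
    z=np.load(n+".npz");q.append({"K":z["K"],"extrinsics":z["E"],"fish":1})
print(tri([(q[0],(278.8,191.)),(q[1],(285.4,236))]))
print("bar near end top",tri([(q[0],(282,217.7)),(q[1],(289,277))]),"block corner",tri([(q[0],(335.5,237)),(q[1],(363,292.5))]))
im=read_camera("wrist");cv2.imwrite("pics/w3.png",im)
im=read_camera("side");cv2.imwrite("pics/s3.png",cv2.resize(im[150:350,180:440],None,fx=3,fy=3,interpolation=cv2.INTER_CUBIC))
E
```

```text
[ 0.52028454 -0.17049439  0.06451503] [[-0.0622, 0.0004, 0.9981], [-0.9981, -0.0002, -0.0622], [0.0002, -1.0, 0.0004]] [0.48522824 0.07777859 0.75442097]
(array([ 0.52025326, -0.16839609,  0.08275396]), np.float64(0.00038464012126892855))
bar near end top (array([ 0.49702745, -0.16941926,  0.09130376]), np.float64(6.275573659981357e-05)) block corner (array([ 0.46108502, -0.22327783,  0.05847899]), np.float64(0.0001627421715560476))
```

View pics/w3.png

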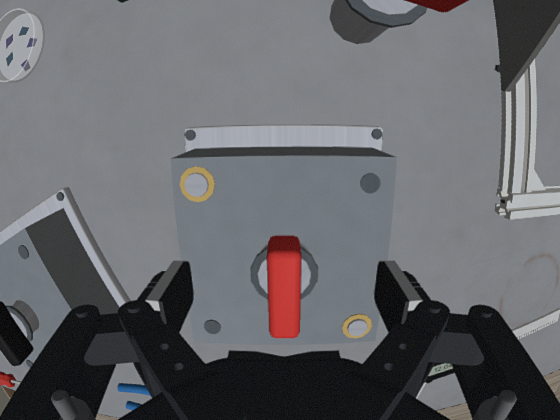

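View pics/s3.png

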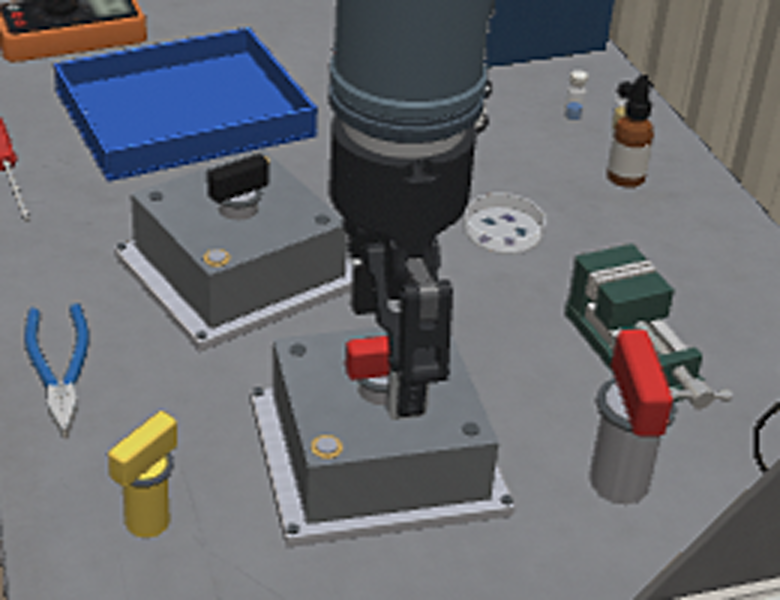

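The wrist view shows the red bar centred between the open pads, at about (284,287). Now I'll grip.

{"method": "jog_arm", "body": {"plan": [255,0,0,0,0,255,0,0,0,0,255,0,0,0,0,255,0,0,0,0,255,0,0,0,0,255,0,0,0,0,255,0,0,0,0,255,0,0,0,0], "grip_force": 110}}

```text
clock: 6.15
tcp_pos: [0.5202, -0.1707, 0.065]
eef_rot: [[-0.062, 0.001, 0.998], [-0.998, 0.0, -0.062], [-0.0, -1.0, 0.001]]
contact_force: [-2.4, 1.2, 8.7]
gripper_width: 0.0202
```

```bash
python3 - <<'E'
from workcell import *
import cv2
s=get_state();print(s["tcp_pos"],s["eef_rot"].round(4).tolist(),s["contact_force"],s["wrist_torque"],s["gripper_width"])
im=read_camera("wrist");cv2.imwrite("pics/w4.png",im)
E
```

```text
[ 0.52017808 -0.17071796  0.06503669] [[-0.0624, 0.0005, 0.9981], [-0.9981, 0.0, -0.0624], [-0.0, -1.0, 0.0005]] [-2.4028737   1.19123035  8.67079002] [0.0208786  0.51489494 0.0418872 ] 0.020161607298548836
```

View pics/w4.png

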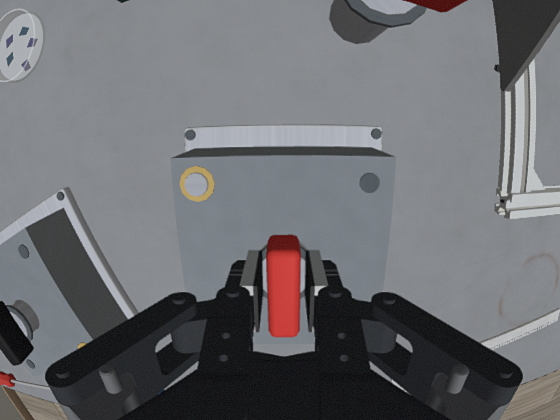

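{"method": "jog_arm", "body": {"plan": [255,0,0,0,0,255,0,0,0,0,255,0,0,0,0,255,0,0,0,0,255,0,0,0,0,255,0,0,0,0,255,0,0,0,0,255,0,0,0,0]}}

```text
clock: 7.0
tcp_pos: [0.5201, -0.1707, 0.065]
eef_rot: [[-0.062, 0.0, 0.998], [-0.998, -0.0, -0.062], [-0.0, -1.0, 0.0]]
contact_force: [-2.7, 0.4, 8.5]
gripper_width: 0.02
```

{"method": "jog_arm", "body": {"plan": [255,0,0,0.0004,0.12,255,0,0,0.0006,0.12,255,0,0,0.0006,0.12,255,0,0,0.0006,0.12,255,0,0,0,0,255,0,0,0,0,255,0,0,0,0,255,0,0,0,0]}}

```text
clock: 7.8
tcp_pos: [0.5196, -0.1697, 0.0657]
eef_rot: [[0.405, -0.001, 0.914], [-0.914, 0.0, 0.405], [-0.001, -1.0, -0.001]]
contact_force: [1.7, 1.1, -18.6]
gripper_width: 0.0193
```

```bash
python3 - <<'E'
from workcell import *
import cv2,numpy as np
s=get_state();print(s["tcp_pos"],np.degrees(np.arctan2(s["eef_rot"][1,0],s["eef_rot"][0,0])),s["contact_force"],s["wrist_torque"],s["gripper_width"],s["qpos"])
im=read_camera("wrist");cv2.imwrite("pics/w5.png",im)
im=read_camera("side");cv2.imwrite("pics/s5.png",cv2.resize(im[220:350,230:390],None,fx=4,fy=4,interpolation=cv2.INTER_CUBIC))
E
```

```text
[ 0.51956264 -0.16966799  0.06572548] -66.08855290131036 [  1.70207311   1.1297947  -18.63188237] [ 0.15620105 -0.7552515   0.17280051] 0.019268413340742183 [ -9.32498422  38.29654221  30.29973125 111.27701598 -30.1368661
  38.50316976 -26.31589986]
```

View pics/w5.png

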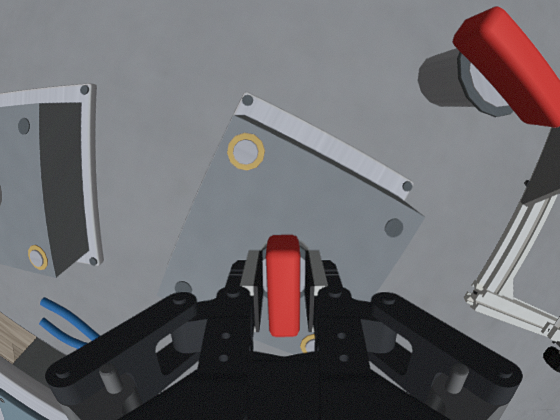

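View pics/s5.png

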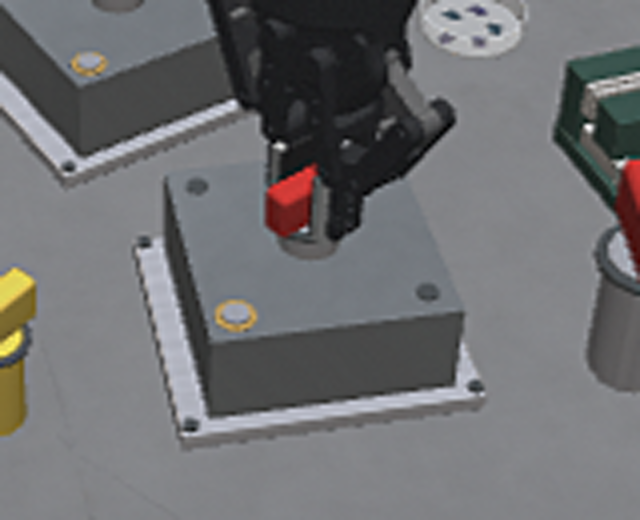

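{"method": "jog_arm", "body": {"plan": [255,0,0,0.0002,-0.12,255,0,0,0.0004,-0.12,255,0,0,0.0004,-0.12,255,0,0,0.0004,-0.12,255,0,0,0.0004,-0.12,255,0,0,0.0004,-0.12,255,0,0,0.0004,-0.12,255,0,0,0.0004,-0.12]}}

```text
clock: 8.7
tcp_pos: [0.5194, -0.1709, 0.0691]
eef_rot: [[-0.52, -0.001, 0.854], [-0.854, -0.001, -0.52], [0.002, -1.0, -0.0]]
contact_force: [0.8, -3.2, -20.5]
gripper_width: 0.0199
```

```bash
cat > st.py <<'E'
from workcell import *
import numpy as np
s=get_state();print(s["clock"],s["tcp_pos"].round(4),np.degrees(np.arctan2(s["eef_rot"][1,0],s["eef_rot"][0,0])).round(2),s["contact_force"].round(1),s["wrist_torque"].round(2),s["gripper_width"].round(4),s["qpos"].round(0))
E
python3 st.py
```

```text
Traceback (most recent call last):
  File "st.py", line 3, in <module>
    s=get_state();print(s["clock"],s["tcp_pos"].round(4),np.degrees(np.arctan2(s["eef_rot"][1,0],s["eef_rot"][0,0])).round(2),s["contact_force"].round(1),s["wrist_torque"].round(2),s["gripper_width"].round(4),s["qpos"].round(0))
                                                                                                                                                                                     ^^^^^^^^^^^^^^^^^^^^^^^^
AttributeError: 'float' object has no attribute 'round'
```

{"method": "jog_arm", "body": {"plan": [255,0,0,0.0003,0.12,255,0,0,0.0005,0.12,255,0,0,0.0005,0.12,255,0,0,0.0005,0.12,255,0,0,0.0005,0.12,255,0,0,0.0005,0.12,255,0,0,0.0005,0.12,255,0,0,0.0005,0.12]}}

```text
clock: 9.5
tcp_pos: [0.5194, -0.1698, 0.0725]
eef_rot: [[0.408, -0.001, 0.913], [-0.913, 0.001, 0.408], [-0.001, -1.0, -0.001]]
contact_force: [3.2, 1.0, -23.0]
gripper_width: 0.02
```

```bash
sed -i 's/s\["gripper_width"\].round(4)/round(s["gripper_width"],4)/' st.py; python3 st.py; python3 - <<'E'
from workcell import *
import cv2
im=read_camera("side");cv2.imwrite("pics/s6.png",cv2.resize(im[220:350,230:390],None,fx=4,fy=4,interpolation=cv2.INTER_CUBIC))
E
```

```text
9.5 [ 0.5194 -0.1698  0.0725] -65.91 [  3.2   1.  -23. ] [ 0.21 -0.86 -0.45] 0.02 [-10.  38.  31. 111. -30.  39. -26.]
```

View pics/s6.png

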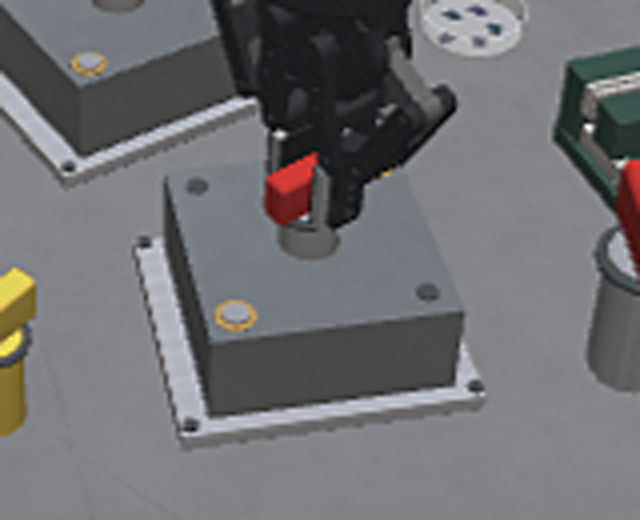

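{"method": "jog_arm", "body": {"plan": [255,0,0,0.0002,-0.12,255,0,0,0.0004,-0.12,255,0,0,0.0005,-0.12,255,0,0,0.0005,-0.12,255,0,0,0.0005,-0.12,255,0,0,0.0005,-0.12,255,0,0,0.0005,-0.12,255,0,0,0.0005,-0.12]}}

```text
clock: 10.35
tcp_pos: [0.5191, -0.1708, 0.0762]
eef_rot: [[-0.522, -0.002, 0.853], [-0.853, -0.001, -0.522], [0.002, -1.0, -0.001]]
contact_force: [1.5, -3.6, -25.3]
gripper_width: 0.0195
```

{"method": "jog_arm", "body": {"plan": [255,0,0,0.0002,0.12,255,0,0,0.0004,0.12,255,0,0,0.0005,0.12,255,0,0,0.0005,0.12,255,0,0,0.0005,0.12,255,0,0,0.0005,0.12,255,0,0,0.0005,0.12,255,0,0,0.0005,0.12]}}

```text
clock: 11.15
tcp_pos: [0.519, -0.1699, 0.0797]
eef_rot: [[0.406, -0.002, 0.914], [-0.914, 0.001, 0.406], [-0.001, -1.0, -0.001]]
contact_force: [3.8, 0.2, -22.7]
gripper_width: 0.0197
```

{"method": "jog_arm", "body": {"plan": [255,0,0,0.0002,-0.12,255,0,0,0.0004,-0.12,255,0,0,0.0005,-0.12,255,0,0,0.0005,-0.12,255,0,0,0.0005,-0.12,255,0,0,0.0005,-0.12,255,0,0,0.0005,-0.12,255,0,0,0.0005,-0.12]}}

```text
clock: 11.95
tcp_pos: [0.5188, -0.1706, 0.0833]
eef_rot: [[-0.522, -0.002, 0.853], [-0.853, -0.001, -0.522], [0.002, -1.0, -0.001]]
contact_force: [1.8, -3.7, -24.0]
gripper_width: 0.0198
```

{"method": "jog_arm", "body": {"plan": [255,0,0,0.0002,0.12,255,0,0,0.0004,0.12,255,0,0,0.0005,0.12,255,0,0,0.0005,0.12,255,0,0,0.0005,0.12,255,0,0,0.0005,0.12,255,0,0,0.0005,0.12,255,0,0,0.0005,0.12]}}

```text
clock: 12.75
tcp_pos: [0.5187, -0.1701, 0.0866]
eef_rot: [[0.406, -0.002, 0.914], [-0.914, 0.0, 0.406], [-0.001, -1.0, -0.002]]
contact_force: [4.0, -0.1, -24.5]
gripper_width: 0.0198
```

```bash
python3 - <<'E'
from workcell import *
import cv2
im=read_camera("side");cv2.imwrite("pics/s7.png",cv2.resize(im[220:350,230:390],None,fx=4,fy=4,interpolation=cv2.INTER_CUBIC))
E
```

```text
(no output)
```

View pics/s7.png

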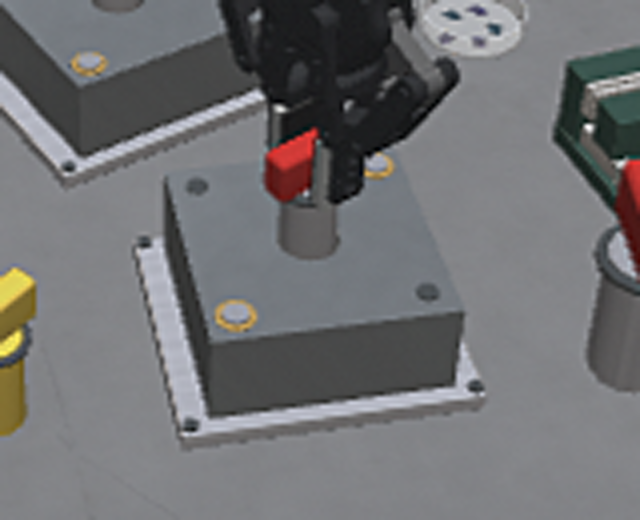

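The picture shows the block still lying on its plate, with the shank (308,225 in the crop) about 22 mm further out. I'll keep twisting.

{"method": "jog_arm", "body": {"plan": [255,0,0,0.0002,-0.12,255,0,0,0.0004,-0.12,255,0,0,0.0005,-0.12,255,0,0,0.0005,-0.12,255,0,0,0.0005,-0.12,255,0,0,0.0005,-0.12,255,0,0,0.0005,-0.12,255,0,0,0.0005,-0.12]}}

```text
clock: 13.6
tcp_pos: [0.5193, -0.1705, 0.0914]
eef_rot: [[-0.523, -0.001, 0.852], [-0.852, -0.0, -0.523], [0.001, -1.0, -0.001]]
contact_force: [-0.5, -0.4, -3.6]
gripper_width: 0.0196
```

{"method": "jog_arm", "body": {"plan": [255,0,0,0.004,0,255,0,0,0.006,0,255,0,0,0.01,0,255,0,0,0.015,0,255,0,0,0.02,0,255,0,0,0.025,0,255,0,0,0.02,0,255,0,0,0.01,0]}}

```text
clock: 14.4
tcp_pos: [0.521, -0.171, 0.2043]
eef_rot: [[-0.516, 0.004, 0.857], [-0.857, -0.0, -0.516], [-0.002, -1.0, 0.003]]
contact_force: [0.0, -0.3, -1.3]
gripper_width: 0.0196
```

```bash
python3 st.py; python3 - <<'E'
from workcell import *
from h import *
S=camera_params("scene");D=camera_params("side")
a=read_camera("scene");b=read_camera("side")
cv2.imwrite("pics/a8.png",cv2.resize(a,None,fx=1.4,fy=1.4));cv2.imwrite("pics/b8.png",cv2.resize(b,None,fx=1.4,fy=1.4))
E
```

```text
14.4 [ 0.521  -0.171   0.2043] -121.07 [ 0.  -0.3 -1.3] [ 0.02 -0.05 -0.04] 0.0196 [-27.  33.  56. 108. -32.  57. -78.]
```

View pics/a8.png

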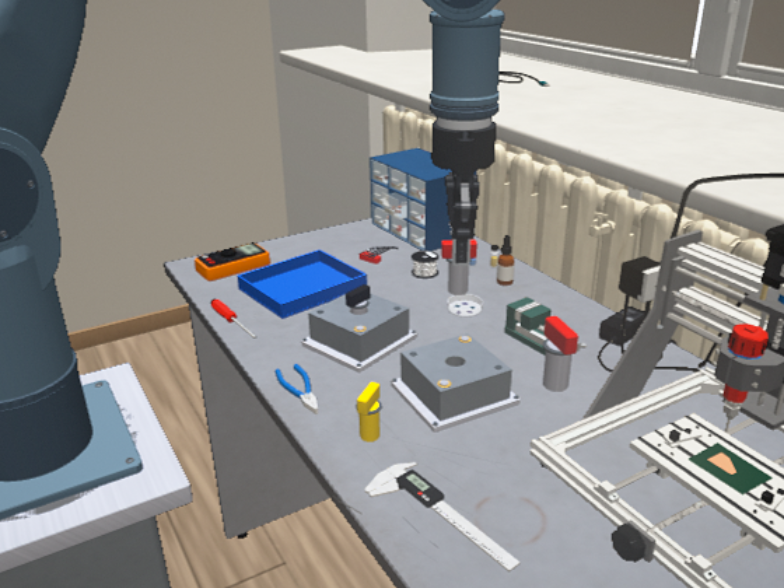

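View pics/b8.png

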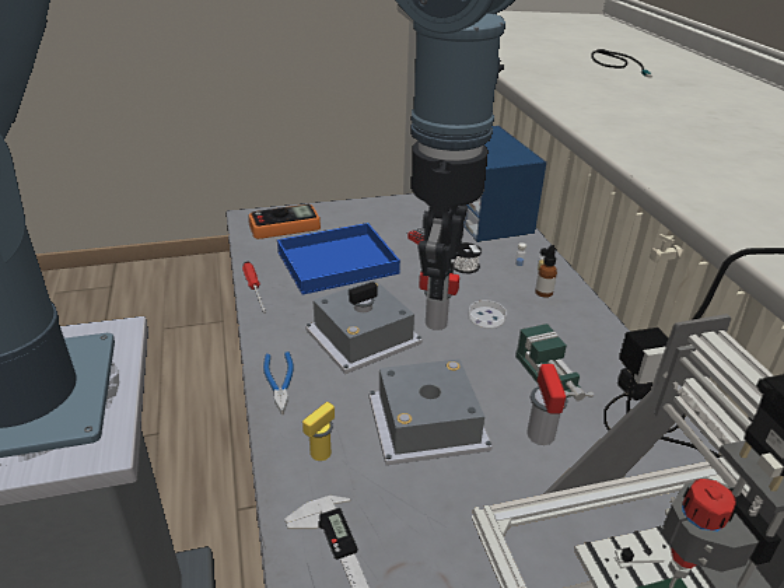

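```bash
python3 - <<'E'
from workcell import *
from h import *
S=camera_params("scene");D=camera_params("side")
P=[((239,282),(278,240)),((318,253),(380,227)),((367,270),(398,261)),((282,303),(301,279))]
X=[]
for a,b in P:
    x,r=tri([(S,np.array(a)/1.4),(D,np.array(b)/1.4)]);X.append(x);print(x.round(3),round(r,4))
print(np.mean(X,0))
E
```

```text
[0.382 0.323 0.012] 0.0043
[ 0.599  0.44  -0.035] 0.008
[0.563 0.158 0.049] 0.0034
[0.401 0.157 0.033] 0.0002
[0.48627428 0.26917931 0.01466372]
```

{"method": "jog_arm", "body": {"plan": [255,-0.0026,0.02,0,0.065,255,-0.0026,0.027,0,0.065,255,-0.0026,0.028,0,0.065,255,-0.0026,0.028,0,0.065,255,-0.0026,0.028,0,0.065,255,-0.0026,0.028,0,0.065,255,-0.0026,0.028,0,0.065,255,-0.0026,0.028,0,0.065]}}

```text
clock: 15.3
tcp_pos: [0.4984, 0.0458, 0.2006]
eef_rot: [[-0.019, -0.001, 1.0], [-1.0, -0.0, -0.019], [0.0, -1.0, -0.001]]
contact_force: [0.6, -0.1, -0.8]
gripper_width: 0.0197
```

{"method": "jog_arm", "body": {"plan": [255,-0.0026,0.028,0,0.065,255,-0.0026,0.028,0,0.065,255,-0.0026,0.028,0,0.065,255,-0.0026,0.028,0,0.065,255,-0.0026,0.028,0,0.065,255,-0.0026,0.028,0,0.065,255,-0.0026,0.028,0,0.065,255,-0.0026,0.01,0,0.065]}}

```text
clock: 16.1
tcp_pos: [0.4776, 0.2549, 0.2008]
eef_rot: [[0.485, -0.001, 0.875], [-0.875, 0.001, 0.485], [-0.001, -1.0, -0.0]]
contact_force: [0.6, -0.1, -1.9]
gripper_width: 0.0198
```

```bash
python3 st.py; python3 - <<'E'
from workcell import *
from h import *
p=camera_params("wrist");p["fish"]=1
im=read_camera("wrist");cv2.imwrite("pics/w9.png",im)
d=mark_of("tray","wrist")[:2];print([(q,atz(p,q["pixel"],0)) for q in d])
c=get_state()["tcp_pos"]
print(proj(p,[c[0],c[1],.004]))
for th in (0,):
    for sx,sy in((1,1),(1,-1),(-1,-1),(-1,1)): print(proj(p,[.481+.09*sx,.25+.075*sy,.028]))
a=read_camera("scene");cv2.imwrite("pics/a9.png",cv2.resize(a,None,fx=1.4,fy=1.4))
E
```

```text
16.1 [0.4776 0.2549 0.2008] -61.0 [ 0.6 -0.1 -1.9] [-0.04 -0.03  0.04] 0.0198 [-64.  27.  41. 108. -22.  53. -74.]
[({'pixel': [287.4, 185.7], 'score': 0.71}, array([0.47600374, 0.24986258, 0.        ]))]
[285.2841764  183.60933011]
[267.09709731  70.35227773]
[398.18285053 147.43459814]
[309.04483034 288.50853587]
[186.7773822  227.08481177]
```

View pics/w9.png

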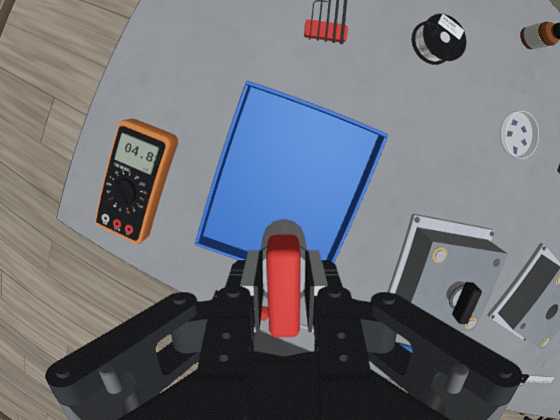

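View pics/a9.png

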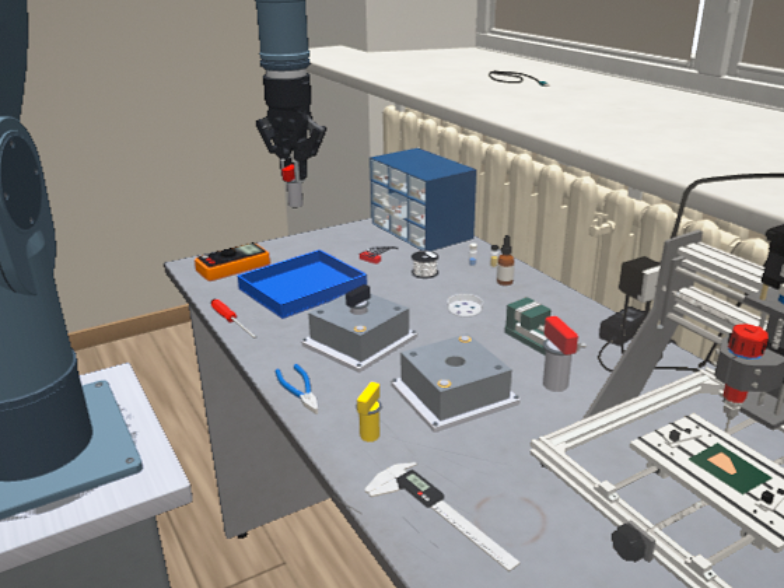

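{"method": "jog_arm", "body": {"plan": [255,0,-0.002,-0.015,0,255,0,0,-0.025,0,255,0,0,-0.03,0,255,0,0,-0.03,0,255,0,0,-0.025,0,255,0,0,-0.015,0,255,0,0,-0.007,0,255,0,0,-0.003,0]}}

```text
clock: 17.05
tcp_pos: [0.4789, 0.2482, 0.0512]
eef_rot: [[0.477, 0.0, 0.879], [-0.879, -0.0, 0.477], [0.0, -1.0, 0.0]]
contact_force: [0.3, -1.1, -1.0]
gripper_width: 0.0192
```

```bash
python3 st.py; python3 - <<'E'
from workcell import *
import cv2
a=read_camera("scene");cv2.imwrite("pics/a10.png",cv2.resize(a[150:260,120:320],None,fx=4,fy=4))
E
```

```text
17.05 [0.4789 0.2482 0.0512] -61.54 [ 0.3 -1.1 -1. ] [ 0.   -0.06 -0.04] 0.0192 [-55.  40.  31. 113. -33.  37. -65.]
```

View pics/a10.png

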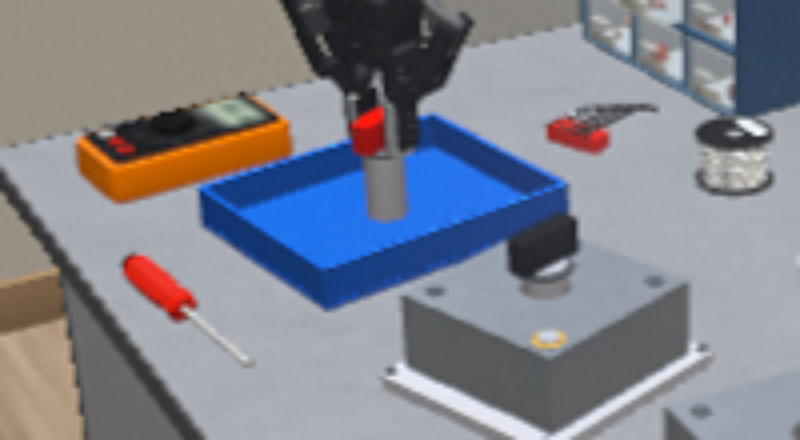

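{"method": "jog_arm", "body": {"plan": [255,0,0,-0.001,0,255,0,0,-0.001,0,255,0,0,-0.001,0,255,0,0,-0.001,0,255,0,0,0,0,255,0,0,0,0,255,0,0,0,0,255,0,0,0,0]}}

```text
clock: 17.9
tcp_pos: [0.4785, 0.2487, 0.0473]
eef_rot: [[0.478, -0.0, 0.879], [-0.879, -0.0, 0.478], [0.0, -1.0, -0.0]]
contact_force: [-0.2, -0.9, -2.1]
gripper_width: 0.0197
```

{"method": "jog_arm", "body": {"plan": [255,0,0,-0.0005,0,255,0,0,-0.0005,0,255,0,0,-0.0004,0,255,0,0,0,0,255,0,0,0,0,255,0,0,0,0,255,0,0,0,0,255,0,0,0,0]}}

```text
clock: 18.7
tcp_pos: [0.479, 0.2489, 0.0471]
eef_rot: [[0.477, 0.0, 0.879], [-0.879, 0.001, 0.477], [-0.001, -1.0, 0.001]]
contact_force: [-2.6, -0.9, 11.6]
gripper_width: 0.0197
```

{"method": "jog_arm", "body": {"plan": [255,0,0,0.0005,0,255,0,0,0,0,200,0,0,0,0,150,0,0,0,0,100,0,0,0,0,50,0,0,0,0,0,0,0,0,0,0,0,0,0,0]}}

```text
clock: 19.5
tcp_pos: [0.4784, 0.2487, 0.0463]
eef_rot: [[0.478, -0.0, 0.879], [-0.879, -0.0, 0.478], [0.0, -1.0, -0.0]]
contact_force: [0.1, 0.3, 0.3]
gripper_width: 0.0853
```

```bash
python3 st.py; python3 - <<'E'
from workcell import *
import cv2
a=read_camera("wrist");cv2.imwrite("pics/w11.png",a)
E
```

```text
19.5 [0.4784 0.2487 0.0463] -61.47 [0.1 0.3 0.3] [ 0.04 -0.   -0.02] 0.0853 [-55.  40.  30. 113. -33.  36. -64.]
```

View pics/w11.png

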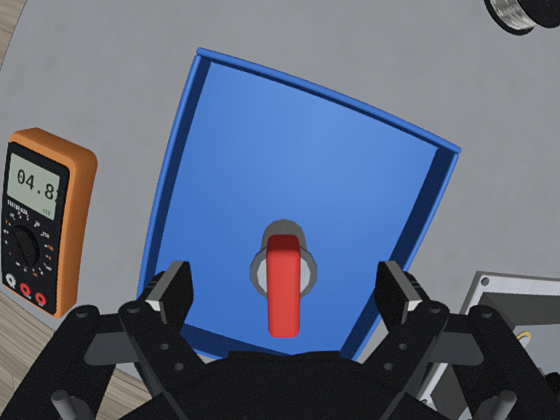

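The pin stands upright in the tray, with its handle at about (284,287), and the fingers are clear of it. I'll retreat straight up.

{"method": "jog_arm", "body": {"plan": [0,0,0,0.01,0,0,0,0,0.02,0,0,0,0,0.03,0,0,0,0,0.04,0,0,0,0,0.04,0,0,0,0,0.03,0,0,0,0,0.01,0,0,0,0,0,0]}}

```text
clock: 20.35
tcp_pos: [0.4791, 0.2491, 0.2278]
eef_rot: [[0.478, 0.002, 0.879], [-0.879, 0.002, 0.478], [-0.001, -1.0, 0.003]]
contact_force: [0.2, 0.3, 0.1]
gripper_width: 0.0853
```

```bash
python3 st.py; python3 - <<'E'
from workcell import *
import cv2
a=read_camera("scene");cv2.imwrite("pics/a12.png",cv2.resize(a,None,fx=1.4,fy=1.4))
b=read_camera("side");cv2.imwrite("pics/b12.png",cv2.resize(b,None,fx=1.4,fy=1.4))
E
```

```text
20.35 [0.4791 0.2491 0.2278] -61.47 [0.2 0.3 0.1] [-0.   -0.01  0.  ] 0.0853 [-65.  25.  43. 107. -20.  56. -75.]
```

View pics/a12.png

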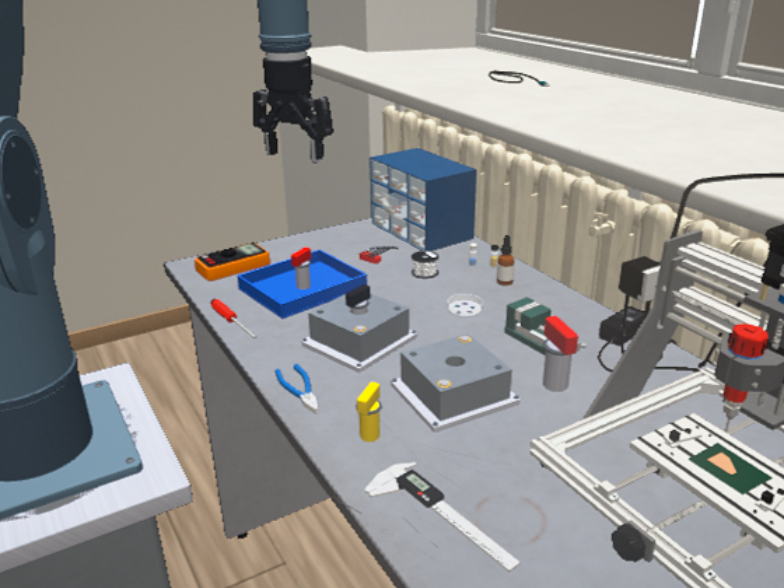

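View pics/b12.png

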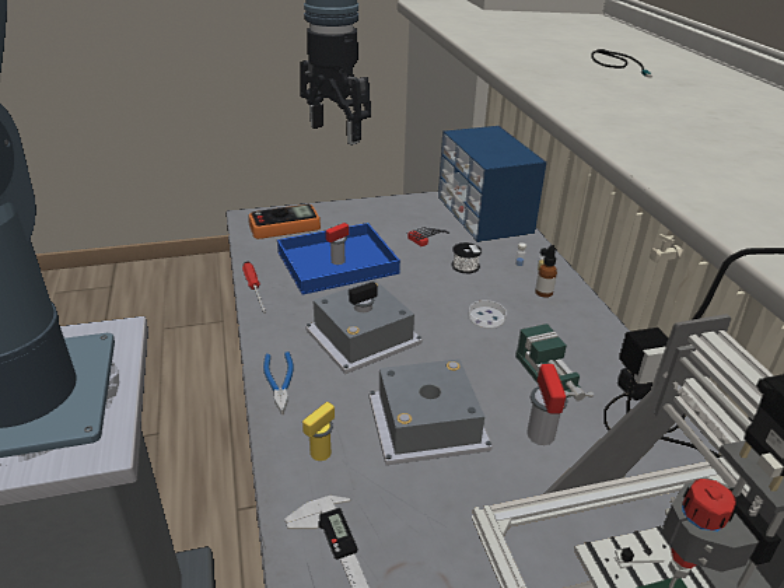

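Both views show the pin standing in the tray, at (303,270) in scene and (338,243) in side. The block lies on its plate with the bore empty, everything else looks untouched, and the gripper is clear. I'll hand in.

```bash
python3 -c "
from workcell import *
print(hand_in())"
```

```text
the job is handed in; nothing more can be done
None
```

I worked the red-handled pin loose and stood it upright near the middle of the blue tray, then handed the job in at about 20 s of the 61 s.

- **Twisting:** I gripped the bar and twisted it about 27° counter-clockwise first, then back and forth between about ±27° over eight swings. The upward pull read 18–25 N at the end of each swing, under the 28 N that would lift the block. It came free after about 26 mm of rise.
- **Block:** The camera views taken while twisting and at the end show it lying on its base plate. I had no direct reading of its lift.
- **Last checks:** The scene and side pictures show the pin standing in the tray, the bore empty, and the black-handled twin and other things apparently undisturbed. The gripper is open, clear of everything, with about 0 N on it.
- **Disagreements:**
  - The gripper reported about 20 mm opening on the 14 mm bar, but the grip never slipped.
  - My rough triangulation of the tray corners was unreliable, so I placed the pin from the trained networks' tray position and checked it in the wrist view.

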